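# Put the round cutting dies away in their holders

### The job

Tidy the leather bench: put the three round cutting dies away, one after another, each standing upright and fully down in the recess of the wooden holder of its own size (largest die in the widest recess, smallest in the narrowest). Set them down rather than dropping them, and leave the square, strap-end and half-moon dies standing where they are.

Things in the scene. Friction and masses are not known exactly. Their poses are not given: they have to be found in the camera images.
- die_large: large round cutting die: a loose upright ring of plain strip steel, outside diameter 62 mm, wall 3 mm, open through the middle, 32 mm high, standing on the bench. Origin: centre of its underside; z up along its axis. Between 45 and 210 g.
- die_medium: medium round cutting die: a loose upright ring of plain strip steel, outside diameter 45 mm, wall 3 mm, open through the middle, 32 mm high, standing on the bench. Origin: centre of its underside; z up along its axis. Between 45 and 210 g.
- die_small: small round cutting die: a loose upright ring of plain strip steel, outside diameter 28 mm, wall 3 mm, open through the middle, 32 mm high, standing on the bench. Origin: centre of its underside; z up along its axis. Between 45 and 210 g.
- holder_large: holder for the large round die: a dark wooden block 100 x 100 x 12 mm, fixed to the bench, with a round recess 78 mm across and 6 mm deep in the middle of its top, grey felt on the recess floor. It takes the 62 mm die. Origin: centre of its underside on the bench; the recess floor is 6 mm and the rim 12 mm above it. x and y along its sides, z up.
- holder_medium: holder for the medium round die: a dark wooden block 100 x 100 x 12 mm, fixed to the bench, with a round recess 61 mm across and 6 mm deep in the middle of its top, grey felt on the recess floor. It takes the 45 mm die. Origin: centre of its underside on the bench; the recess floor is 6 mm and the rim 12 mm above it. x and y along its sides, z up.
- holder_small: holder for the small round die: a dark wooden block 100 x 100 x 12 mm, fixed to the bench, with a round recess 44 mm across and 6 mm deep in the middle of its top, grey felt on the recess floor. It takes the 28 mm die. Origin: centre of its underside on the bench; the recess floor is 6 mm and the rim 12 mm above it. x and y along its sides, z up.
- die_square: square cutting die, to be left alone: a loose square frame of strip steel, 45 x 45 mm outside, 32 mm high. Origin: centre of its underside; x, y along its sides.
- die_strap: strap-end cutting die, to be left alone: a loose long frame of strip steel, 75 x 31 mm, 32 mm high, pointed at its +x end. Origin: middle of its underside; x along its length.
- die_halfmoon: half-moon cutting die, to be left alone: a loose D-shaped frame of strip steel, flat side 63 mm long on -y, arc on +y reaching 33 mm from the flat, 32 mm high. Origin: on its underside, about mid-way between flat and arc.
There are look-alikes about, which are no part of the job. Leave any purple look-alike of the die_small alone.

How it is judged (in metres and radians):
At the end, for the whole second after the job is handed in: Each round die is released, at rest and upright (0.1 rad) in the holder of its own size: centre within 11 mm of the holder's, underside 3 to 9 mm above the holder's underside. The square, strap-end and half-moon dies are upright and within 15 mm of where they started (horizontal distance between die_large and holder_large below 0.011 m and z of die_large in the frame of holder_large between 0.003 and 0.009 m and angle between each of die_large, die_medium, die_small, die_square, die_strap, die_halfmoon's own z axis and vertical below 0.1 rad and linear speed of each of die_large, die_medium, die_small below 0.01 m/s and angular speed of each of die_large, die_medium, die_small below 0.1 rad/s and horizontal distance between die_medium and holder_medium below 0.011 m and z of die_medium in the frame of holder_medium between 0.003 and 0.009 m and horizontal distance between die_small and holder_small below 0.011 m and z of die_small in the frame of holder_small between 0.003 and 0.009 m and distance of each of die_square, die_strap, die_halfmoon from where it was at the start of the episode below 0.015 m); the robot touches nothing.
It fails at once if the large round die is dropped: out of the fingers while its underside is more than 40 mm above the bench (height (world z) of die_large above 0.04 m and contact force between the fingers and die_large below 0.05 N).
It fails at once if the medium round die is dropped: out of the fingers while its underside is more than 40 mm above the bench (height (world z) of die_medium above 0.04 m and contact force between the fingers and die_medium below 0.05 N).
It fails at once if the small round die is dropped: out of the fingers while its underside is more than 40 mm above the bench (height (world z) of die_small above 0.04 m and contact force between the fingers and die_small below 0.05 N).
It fails at once if the square, strap-end or half-moon die is moved by more than 15 mm or tipped (distance of any of die_square, die_strap, die_halfmoon from where it was at the start of the episode above 0.015 m or angle between any of die_square, die_strap, die_halfmoon's own z axis and vertical above 0.15 rad).
It also fails if it takes over 86 s, if anything falls off the work surface, if the arm or the gripper's body presses on something with over 40 N, if the wrist force passes 120 N, or if a joint passes its speed limit or range.

### The arm

A 6-joint arm with a two-finger parallel gripper is mounted at the origin on the work surface. World frame = base frame: x ahead of the robot, y to its left, z up, the work surface at z = 0. Lengths are in mm, angles in rad, forces in N, time in s.
With the tool pointing down it reaches from about 350 to 775 mm from the base axis. Payload 7.3 kg.
Tool frame: the origin (TCP) lies midway between the tips of the shut fingers; the grasp point (between the pads) lies 19 mm behind it; z points along the fingers, y is the line along which they close (so a half turn about z gives the same grasp; the last joint's range is limited). The gripper opens to 92 mm and grips with 3 to 60 N. Pads are 19 mm wide; open, the fingers measure 130 mm over their backs; the gripper's body (75 mm by 190 mm) begins 47 mm behind the grasp point.
Start: joints at [-1.43, 0.342, 1.524, -0, 1.275, -0.146], TCP at [148.536, -503.569, 226.741] pointing down, gripper open.
Joint ranges: [-2.53, 2.53], [-0.77, 2.02], [0.04, 2.7], [-1, 4.14], [0.28, 2.66], [-3.11, 3.11]. Speed limits (rad/s): [2.57, 2.57, 3.14, 3.14, 3.14, 3.14].

### API

Orientations are given as [roll, pitch, yaw] about the fixed x, y, z axes, in that order (R = Rz(yaw) Ry(pitch) Rx(roll)).
In Python, from plant import * gives the robot as it stands.
- The arm moves only by the tool step_arm, never from a script. Its argument "deltas" is one flat list of numbers, 5 for each row, row after row: the shift along the world's x, y, z in mm, then the turn about the world's z in degrees, then the finger opening in mm, from 0 to 91.8. In form: [tx, ty, tz, turn, gripper, tx, ty, tz, turn, gripper, ...]. A call has exactly 10 rows; each row shifts and turns the commanded pose from where the row before left it; what a row does not reach is not made up. A row lasts 1/8 s, in which the tool goes at most 62.5 mm and 10.7 degrees, less where a joint would pass 70% of its speed; a pose out of reach is approached as far as the arm can. A call is refused whole if a number of a shift passes 62.5 or a number of a turn 10.7, either way. A call with a gripper value outside its range is refused whole. The fingers move at their own pace and stop on an object; the grip force is fixed at half the most. Time passes only in rows, so rows that do not move let the fingers close, or fill a call up. It gives the time, the measured TCP pose, the force, the opening and the grip force at its end, in the units of the state.
- get_obs(): the state, without advancing time (a new reading comes with each control period).
- capture(name): name is "scene" or "top"; returns the picture (384x512x3 uint8, red, green, blue); there is no depth.
- camera_params(name): a dict with "mtx" (3x3 intrinsics, pixels), "rvec" (rotation vector, rad) and "tvec" (3), from world to camera coordinates, as OpenCV has them. Camera axes: x right, y down, z forward; pixel columns grow to the right and rows downward; lengths in mm; the calibration is good to about 2 mm. A picture is of the moment at which its call begins. camera_params takes no time and is no camera call.
- close_job(): hands the job in; it is judged then, once.
The state is a dict: "time": time; "joint_positions": joint angles; "dq": joint speeds; "tau": joint torques, N m; "tool_pos": TCP position; "tcp_rot": TCP orientation; "contact_force": force on the tool from outside, world axes, zero at the start; "moment": the same for the moment, N m; "grip_width": finger opening in mm; "finger_force": force on a finger pad.
Only numpy, scipy, OpenCV 4.12 (cv2) and the standard library are available. Lean on these libraries where they do the work, as an engineer would, in place of code of your own. Each camera call takes 0.05 s, during which the arm holds its last target. There are 200 camera calls.

## Working session

There is one attempt and no reset: what is moved stays moved. The work goes in short steps, Python scripts to look and compute and a tool call to move; the robot and the scene stay as the last step left them, time stands still between calls to the robot, and variables do not carry over. Pictures are saved under pics/ and viewed, at most 14 in all, crops included, and the job is handed in when it is done.

Besides the shell and the picture viewer there is one more tool, called after "Request:" as a command line: name --argument value ..., lists and objects as JSON in quotes. step_arm: Moves the arm, as the interface text tells. Its arguments: {"type":"object","properties":{"deltas":{"type":"array","items":{"type":"number"}}},"required":["deltas"]}

```bash
mkdir -p pics; ls
python3 - <<'E'
from plant import *
import cv2
for n in("scene","top"):
    im=capture(n);cv2.imwrite(f"pics/{n}0.png",im[...,::-1]);p=camera_params(n);print(n,p)
o=get_obs();print(o)
E
```

```text
pics
scene {'mtx': array([[431.89327376,   0.        , 259.74615095],
       [  0.        , 431.89327376, 187.82897213],
       [  0.        ,   0.        ,   1.        ]]), 'rvec': array([ 1.13273597,  2.56866134, -0.74879113]), 'tvec': array([ 368.41703272, -308.86525143, 1234.3469836 ])}
top {'mtx': array([[402.13505516,   0.        , 261.05980836],
       [  0.        , 402.13505516, 190.41799201],
       [  0.        ,   0.        ,   1.        ]]), 'rvec': array([ 2.1203761 , -2.13888127,  0.1420266 ]), 'tvec': array([  21.85381208,  525.43516549, 1124.17654397])}
{'time': 0.1, 'joint_positions': array([-1.43001058e+00,  3.42648796e-01,  1.52488041e+00, -1.47202627e-05,
        1.27541505e+00, -1.46010331e-01]), 'dq': array([-0.00080468, -0.00213598, -0.00168463,  0.00128307,  0.00032044,
       -0.00079867]), 'tau': array([ 1.50513693e-03, -4.32006776e+01, -2.44692189e+01,  7.19453604e-02,
        5.25599916e-02, -4.16430453e-05]), 'tool_pos': array([ 148.47454819, -503.20308517,  226.13100898]), 'tcp_rot': array([-3.14025338e+00, -1.82721448e-04,  2.86800253e-01]), 'contact_force': array([-0.75438863,  0.04404376, -0.09106688]), 'moment': array([-0.02547328, -0.01600843,  0.07622484]), 'finger_force': 0.0, 'grip_width': 91.51895975889902}
```

View pics/scene0.png

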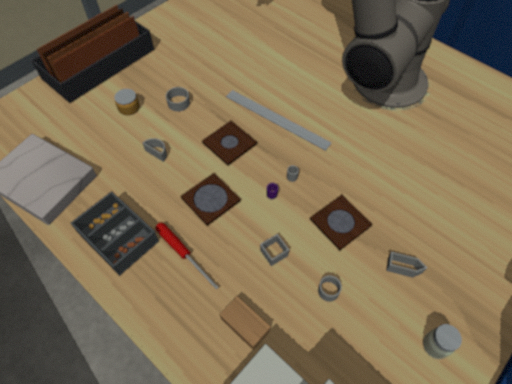

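View pics/top0.png

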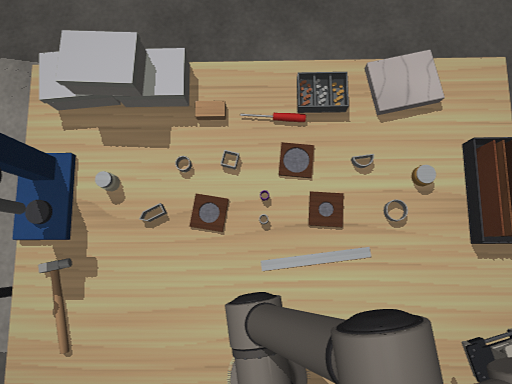

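Scene view: large ring at (178,98), medium ring at (329,287), small ring at (292,173), and the purple look-alike at (272,190). The holders are at (211,195) wide, (341,222) medium and (230,143) narrow.
Top view: large ring at (396,211), medium (184,163), small (264,219), purple (265,196). Holders are at (296,160) wide, (209,212) medium and (326,210) narrow.
Possible mix-ups, top-view pixels:
- Small die: purple ring (265,196).
- Large die: tin (424,175) and half-moon die (363,160).
- Medium die: square die (231,160), jar (107,181) and strap-end die (153,213).

I choose the plain grey open rings.

```bash
cat > h.py <<'E'
from plant import *
import cv2, numpy as np
from scipy.spatial.transform import Rotation as R
def cam(n):
    p=camera_params(n); Rm=cv2.Rodrigues(p["rvec"])[0]; return p["mtx"],Rm,p["tvec"].ravel()
def ray(n,uv):
    K,Rm,t=cam(n); return -Rm.T@t, Rm.T@np.linalg.solve(K,[*uv,1])
def plane(n,uv,z):
    c,d=ray(n,uv); return c+d*(z-c[2])/d[2]
def tri(a,b):
    (c1,d1),(c2,d2)=ray("scene",a),ray("top",b)
    s=np.linalg.lstsq(np.c_[d1,-d2],c2-c1,rcond=None)[0]
    p,q=c1+s[0]*d1,c2+s[1]*d2
    return (p+q)/2,np.linalg.norm(p-q)
def blob(im,uv,r=22,smax=60,vmin=0):
    """convex hull centroid of low-saturation blob nearest uv"""
    hsv=cv2.cvtColor(im,cv2.COLOR_RGB2HSV); m=((hsv[...,1]<smax)&(hsv[...,2]>vmin)).astype(np.uint8)
    w=np.zeros_like(m); cv2.circle(w,tuple(map(int,uv)),r,1,-1); m&=w
    m=cv2.morphologyEx(m,cv2.MORPH_CLOSE,np.ones((3,3),np.uint8))
    cs=cv2.findContours(m,cv2.RETR_EXTERNAL,cv2.CHAIN_APPROX_NONE)[0]
    h=cv2.convexHull(np.vstack([c for c in cs if len(c)>5])); M=cv2.moments(h)
    return np.array([M["m10"],M["m01"]])/M["m00"], cv2.boundingRect(h), h
E
python3 - <<'E'
from h import *
S,T=capture("scene"),capture("top")
P={"L":((178,98),(396,211),18),"M":((329,287),(184,163),17),"S":((292,173),(264,219),11),
"hL":((211,195),(296,160),20),"hM":((341,222),(209,212),18),"hS":((230,143),(326,210),15)}
tiles=[]
for k,(a,b,r) in P.items():
    row=[]
    cs=[]
    for im,uv in((S,a),(T,b)):
        c,bb,h=blob(im,uv,r,70); cs.append(c)
        u,v=map(int,uv); cr=np.ascontiguousarray(cv2.resize(im[v-22:v+22,u-22:u+22],None,fx=5.5,fy=5.5,interpolation=cv2.INTER_NEAREST))
        cv2.polylines(cr,[((h.reshape(-1,2)-[u-22,v-22]+.5)*5.5).astype(int)],True,(255,0,0),1); row.append(cr)
        print(k,c.round(1),bb)
    X,e=tri(*cs); print("   ",X.round(1),round(e,1), plane("top",cs[1],6 if k[0]=='h' else 16).round(1), plane("scene",cs[0],6 if k[0]=='h' else 16).round(1))
    tiles.append(np.vstack(row)[:, :242])
A=np.hstack(tiles[:3]);B=np.hstack(tiles[3:])
cv2.imwrite("pics/crops.png",cv2.resize(np.hstack([A,B]),(798,266),interpolation=cv2.INTER_AREA)[...,::-1])
E
```

```text
L [177.5  98.4] (166, 87, 24, 24)
L [395.3 210. ] (383, 199, 25, 22)
    [ 467.4 -373.    17.3] 0.2 [ 467.6 -373.4   16. ] [ 466.7 -374.    16. ]
M [329.4 287.7] (318, 275, 24, 27)
M [182.9 163.5] (175, 155, 17, 18)
    [613.4 251.3  19.8] 0.5 [614.2 252.4  16. ] [612.1 250.7  16. ]
S [292.3 172.7] (287, 165, 12, 17)
S [263.3 218.6] (259, 214, 10, 10)
    [445.6  11.9  18.9] 0.3 [445.9  11.8  16. ] [443.9  10.9  16. ]
hL [210.  197.8] (193, 184, 35, 29)
hL [295.8 159.7] (283, 148, 26, 25)
    [623.5 -87.4   7.9] 0.6 [623.8 -87.3   6. ] [623.  -88.6   6. ]
hM [340.5 221. ] (327, 210, 28, 23)
hM [208.8 212.1] (199, 202, 21, 21)
    [467.3 173.4   8.1] 0.1 [467.5 173.7   6. ] [466.1 172.9   6. ]
hS [229.2 141.4] (221, 135, 18, 14)
hS [325.6 208.8] (318, 202, 16, 15)
    [ 474.  -171.9    8.7] 0.1 [ 474.2 -172.2    6. ] [ 472.6 -173.6    6. ]
```

View pics/crops.png

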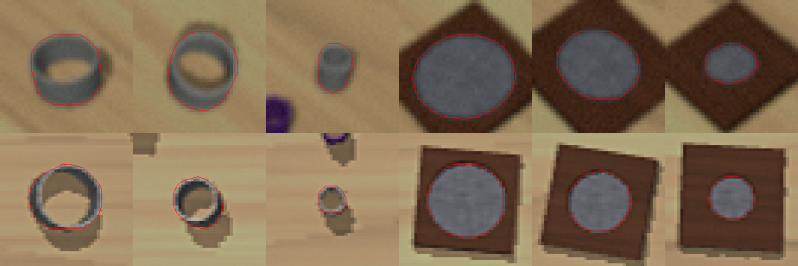

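The crop shows plain grey open rings (large, medium, small) with the purple ring separate. The hulls sit well on the rings and felts, and the triangulated heights are plausible (mid-height about 17–20, felt about 8). Fingertips must stay above the 12 mm rim when placing, so I'll grasp with the TCP about 11 mm above each die's underside. First, the large die.

Request:
step_arm --deltas '[40,16,-16,0,91.5,40,16,-16,0,91.5,40,16,-16,0,91.5,40,16,-16,0,91.5,40,16,-16,0,91.5,40,16,-16,0,91.5,40,16,-16,0,91.5,39,17,-14,0,91.5,0,0,0,0,91.5,0,0,0,0,91.5]'

```text
time: 1.45
tool_pos: [467.1, -374.6, 100.6]
tcp_rot: [-3.141, 0.001, 0.287]
contact_force: [-0.6, 0.3, 0.4]
grip_width: 91.4
finger_force: 0.0
```

Request:
step_arm --deltas '[0,1,-20,0,91.5,0,0,-20,0,91.5,0,0,-20,0,91.5,0,0,-15,0,91.5,0,0,-8,0,91.5,0,0,-6,0,91.5,0,0,0,0,91.5,0,0,0,0,55,0,0,0,0,55,0,0,0,0,55]'

```text
time: 2.7
tool_pos: [467.7, -373.7, 12.0]
tcp_rot: [3.141, -0.0, 0.287]
contact_force: [0.5, 0.3, 0.2]
grip_width: 66.0
finger_force: 0.0
```

Request:
step_arm --deltas '[0,0,0,0,55,0,0,0,0,55,0,0,0,0,55,0,0,0,0,55,0,0,3,0,55,0,0,5,0,55,0,0,5,0,55,0,0,5,0,55,0,0,0,0,55,0,0,0,0,55]'

```text
time: 3.95
tool_pos: [467.5, -373.5, 29.7]
tcp_rot: [3.142, 0.0, 0.287]
contact_force: [-0.4, -0.3, -1.2]
grip_width: 62.1
finger_force: 30.0
```

Held at 62.1 mm. Lift and carry to the wide holder.

Request:
step_arm --deltas '[0,0,15,0,55,0,0,25,0,55,0,0,20,0,55,10,18,10,0,55,20,36,0,0,55,26,48,0,0,55,30,55,0,0,55,30,55,0,0,55,22,42,0,0,55,18,32,0,0,55]'

```text
time: 5.2
tool_pos: [623.9, -84.0, 99.8]
tcp_rot: [-3.141, 0.0, 0.289]
contact_force: [0.1, -0.5, -1.6]
grip_width: 61.9
finger_force: 30.0
```

Run:
```python
from h import *
S,T=capture("scene"),capture("top")
cv2.imwrite("pics/c1.png",np.hstack([cv2.resize(S[60:300,60:360],(400,320)),cv2.resize(T[100:280,200:440],(400,320))])[...,::-1])
print(get_obs()["tool_pos"])
```

```text
[624.55224829 -82.60075769  99.69211664]
```

View pics/c1.png

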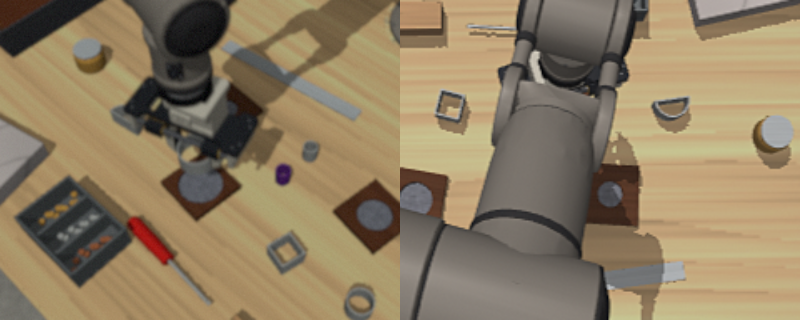

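The scene view (left) shows the large die held upright between the fingers, just beyond the wide holder's felt; in the top view the arm hides it. Measured y is about 4 mm off, so I'll settle lower before setting down.

Request:
step_arm --deltas '[0,0,-10,0,55,0,0,-20,0,55,0,0,-20,0,55,0,0,-10,0,55,0,0,-5,0,55,0,0,0,0,55,0,0,0,0,55,0,0,0,0,55,0,0,0,0,55,0,0,0,0,55]'

```text
time: 6.55
tool_pos: [623.4, -87.8, 34.9]
tcp_rot: [3.141, -0.0, 0.287]
contact_force: [-0.7, -0.5, -0.4]
grip_width: 61.9
finger_force: 30.0
```

Request:
step_arm --deltas '[0,0,-6,0,55,0,0,-4,0,55,0,0,-3,0,55,0,0,-2,0,55,0,0,-1,0,55,0,0,-1,0,55,0,0,0,0,55,0,0,0,0,55,0,0,0,0,55,0,0,0,0,55]'

```text
time: 7.8
tool_pos: [623.5, -87.8, 18.0]
tcp_rot: [3.141, -0.0, 0.287]
contact_force: [-1.1, 0.2, 2.4]
grip_width: 62.1
finger_force: 30.0
```

Contact felt at the expected height (17–18). Release and rise.

Request:
step_arm --deltas '[0,0,0,0,70,0,0,0,0,75,0,0,0,0,80,0,0,0,0,85,0,0,3,0,88,0,0,10,0,91.5,0,0,20,0,91.5,0,0,25,0,91.5,0,0,25,0,91.5,0,0,0,0,91.5]'

```text
time: 9.05
tool_pos: [624.9, -88.2, 103.6]
tcp_rot: [3.139, -0.005, 0.287]
contact_force: [-0.8, -0.4, -1.6]
grip_width: 91.2
finger_force: 0.0
```

Request:
step_arm --deltas '[0,20,0,0,91.5,-2,40,0,0,91.5,-2,55,0,0,91.5,-2,60,0,0,91.5,-2,60,0,0,91.5,-2,50,0,0,91.5,0,35,0,0,91.5,0,20,0,0,91.5,0,0,0,0,91.5,0,0,0,0,91.5]'

```text
time: 10.3
tool_pos: [613.3, 251.0, 100.3]
tcp_rot: [3.141, 0.001, 0.286]
contact_force: [0.2, -0.0, 0.2]
grip_width: 91.2
finger_force: 0.0
```

Run:
```python
from h import *
S,T=capture("scene"),capture("top")
print(get_obs()["tool_pos"])
cv2.imwrite("pics/c2.png",np.hstack([cv2.resize(S[80:320,140:440],(400,320)),cv2.resize(T[100:280,160:400],(400,320))])[...,::-1])
```

```text
[613.62418803 250.63284148 100.6764424 ]
```

View pics/c2.png

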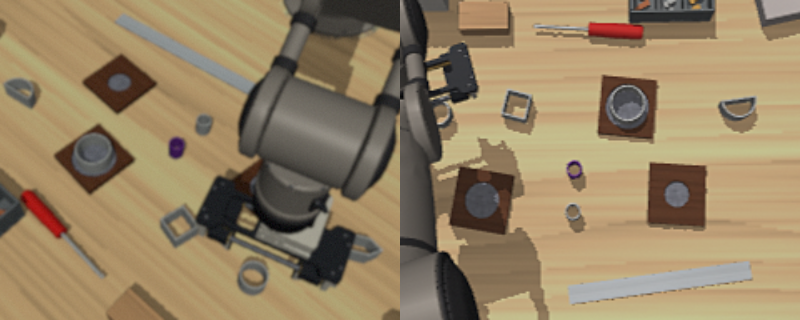

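The wide holder at crop (94,158) / (627,105) has the large die seated inside its recess, and the square die is untouched. The open gripper is above the medium ring at crop (253,275), so down to it.

Request:
step_arm --deltas '[0,0,-20,0,91.5,0,0,-20,0,91.5,0,0,-20,0,91.5,0,0,-15,0,91.5,0,0,-9,0,91.5,0,0,-5,0,91.5,0,0,0,0,80,0,0,0,0,38,0,0,0,0,38,0,0,0,0,38]'

```text
time: 11.65
tool_pos: [613.5, 252.2, 12.1]
tcp_rot: [3.141, -0.0, 0.287]
contact_force: [-0.2, -0.2, -0.6]
grip_width: 56.0
finger_force: 0.0
```

Request:
step_arm --deltas '[0,0,0,0,38,0,0,0,0,38,0,0,0,0,38,0,0,0,0,38,0,0,0,0,38,0,0,0,0,38,0,0,4,0,38,0,0,7,0,38,0,0,7,0,38,0,0,0,0,38]'

```text
time: 12.9
tool_pos: [613.9, 252.4, 30.7]
tcp_rot: [3.142, -0.002, 0.287]
contact_force: [0.4, 0.6, -2.0]
grip_width: 43.8
finger_force: 30.0
```

Request:
step_arm --deltas '[0,0,15,0,38,0,0,25,0,38,0,0,20,0,38,-15,-8,10,0,38,-30,-16,0,0,38,-40,-22,0,0,38,-31,-17,0,0,38,-20,-11,0,0,38,-10,-5,0,0,38,0,0,0,0,38]'

```text
time: 14.15
tool_pos: [467.7, 173.2, 100.4]
tcp_rot: [3.141, -0.001, 0.287]
contact_force: [0.6, -0.2, -1.4]
grip_width: 43.9
finger_force: 30.0
```

Request:
step_arm --deltas '[0,0,-10,0,38,0,0,-20,0,38,0,0,-20,0,38,0,0,-10,0,38,0,0,-5,0,38,0,0,0,0,38,0,0,0,0,38,0,0,0,0,38,0,0,0,0,38,0,0,0,0,38]'

```text
time: 15.4
tool_pos: [467.5, 173.2, 34.9]
tcp_rot: [3.142, -0.0, 0.287]
contact_force: [-0.9, 0.3, -1.5]
grip_width: 43.9
finger_force: 30.0
```

Run:
```python
from h import *
S,T=capture("scene"),capture("top")
print(get_obs()["tool_pos"])
cv2.imwrite("pics/c3.png",cv2.resize(S[140:290,260:460],(600,450))[...,::-1])
```

```text
[467.41248517 173.16281016  34.80169606]
```

View pics/c3.png

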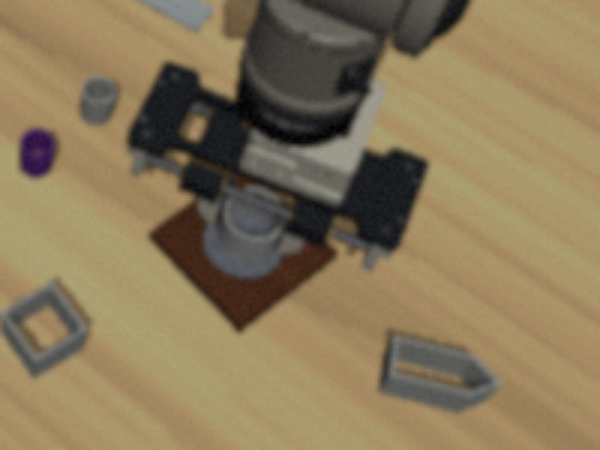

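The picture shows the medium die upright in the fingers over its felt (crop about (245,245)), with everything else clear. Set it down.

Request:
step_arm --deltas '[0,0,-6,0,38,0,0,-4,0,38,0,0,-3,0,38,0,0,-2,0,38,0,0,-1,0,38,0,0,-1,0,38,0,0,0,0,38,0,0,0,0,38,0,0,0,0,38,0,0,0,0,38]'

```text
time: 16.75
tool_pos: [467.4, 173.2, 17.8]
tcp_rot: [3.141, -0.0, 0.287]
contact_force: [-0.5, 0.5, 1.2]
grip_width: 43.9
finger_force: 30.0
```

Request:
step_arm --deltas '[0,0,0,0,55,0,0,0,0,65,0,0,0,0,75,0,0,0,0,80,0,0,3,0,80,0,0,10,0,80,0,0,20,0,80,0,0,25,0,80,0,0,25,0,80,0,0,0,0,80]'

```text
time: 18.0
tool_pos: [468.8, 173.5, 102.9]
tcp_rot: [3.141, -0.005, 0.287]
contact_force: [0.4, -0.5, -0.5]
grip_width: 80.1
finger_force: 0.0
```

Request:
step_arm --deltas '[-2,-15,0,0,80,-4,-30,0,0,80,-4,-40,0,0,80,-4,-35,0,0,80,-4,-25,0,0,80,-4,-17,0,0,80,0,0,0,0,80,0,0,0,0,80,0,0,0,0,80,0,0,0,0,80]'

```text
time: 19.25
tool_pos: [445.4, 11.7, 100.7]
tcp_rot: [3.142, 0.0, 0.288]
contact_force: [-0.5, -0.3, -0.6]
grip_width: 80.4
finger_force: 0.0
```

Run:
```python
from h import *
S,T=capture("scene"),capture("top")
print(get_obs()["tool_pos"])
cv2.imwrite("pics/c4.png",np.hstack([cv2.resize(S[100:280,200:440],(400,300)),cv2.resize(T[130:280,130:330],(400,300))])[...,::-1])
```

```text
[445.40765692  11.53106744 100.69940296]
```

View pics/c4.png

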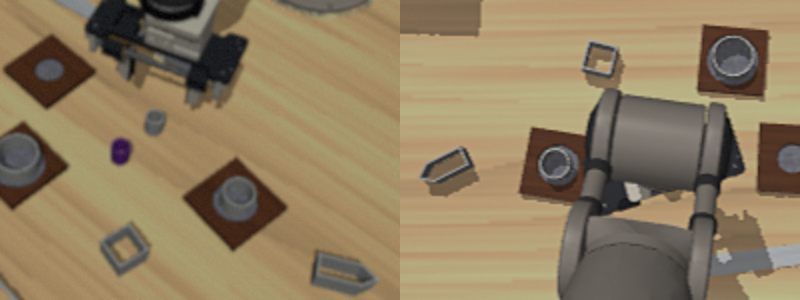

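The medium die is seated at crop (238,200). The gripper is above the grey small ring at (155,122), and the purple one is clear at (121,151).

Request:
step_arm --deltas '[0,0,-20,0,80,0,0,-20,0,80,0,0,-20,0,80,0,0,-15,0,80,0,0,-9,0,80,0,0,-5,0,80,0,0,0,0,60,0,0,0,0,22,0,0,0,0,22,0,0,0,0,22]'

```text
time: 20.6
tool_pos: [445.6, 11.1, 12.0]
tcp_rot: [3.141, -0.001, 0.287]
contact_force: [0.3, 0.4, -0.6]
grip_width: 44.4
finger_force: 0.0
```

Request:
step_arm --deltas '[0,0,0,0,22,0,0,0,0,22,0,0,0,0,22,0,0,0,0,22,0,0,0,0,22,0,0,0,0,22,0,0,4,0,22,0,0,7,0,22,0,0,7,0,22,0,0,0,0,22]'

```text
time: 21.85
tool_pos: [445.9, 11.1, 30.4]
tcp_rot: [3.141, -0.001, 0.287]
contact_force: [0.7, -0.3, -0.3]
grip_width: 27.2
finger_force: 30.0
```

Request:
step_arm --deltas '[0,0,15,0,22,0,0,25,0,22,0,0,20,0,22,3,-18,10,0,22,6,-36,0,0,22,7,-45,0,0,22,6,-40,0,0,22,4,-30,0,0,22,2,-15,0,0,22,0,0,0,0,22]'

```text
time: 23.1
tool_pos: [473.2, -173.0, 99.5]
tcp_rot: [-3.141, 0.0, 0.286]
contact_force: [-0.2, 0.1, -0.4]
grip_width: 27.3
finger_force: 30.0
```

Request:
step_arm --deltas '[0,0,-10,0,22,0,0,-20,0,22,0,0,-20,0,22,0,0,-10,0,22,0,0,-5,0,22,0,0,0,0,22,0,0,0,0,22,0,0,0,0,22,0,0,0,0,22,0,0,0,0,22]'

```text
time: 24.35
tool_pos: [473.5, -172.9, 34.9]
tcp_rot: [3.141, -0.0, 0.287]
contact_force: [0.1, 0.4, -0.4]
grip_width: 27.0
finger_force: 30.0
```

Run:
```python
from h import *
S=capture("scene")
print(get_obs()["tool_pos"])
cv2.imwrite("pics/c5.png",cv2.resize(S[80:200,150:310],(600,450))[...,::-1])
```

```text
[ 473.41398082 -172.88260798   34.82576682]
```

View pics/c5.png

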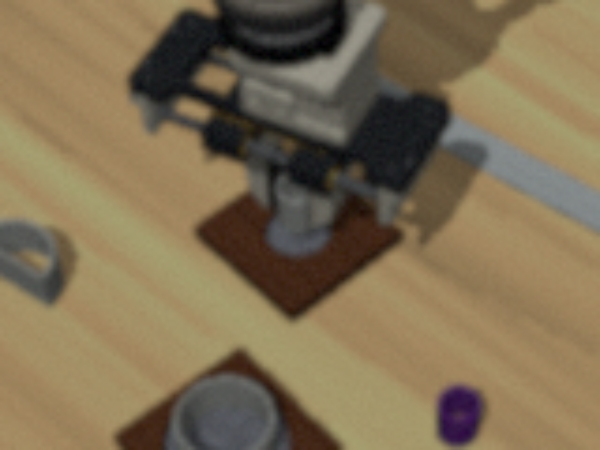

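The small die hangs upright over the narrow recess (crop about (300,235)); the purple one stays on the bench. Lower it.

Request:
step_arm --deltas '[0,0,-6,0,22,0,0,-4,0,22,0,0,-3,0,22,0,0,-2,0,22,0,0,-1,0,22,0,0,-1,0,22,0,0,0,0,22,0,0,0,0,22,0,0,0,0,22,0,0,0,0,22]'

```text
time: 25.65
tool_pos: [473.5, -172.9, 17.8]
tcp_rot: [3.141, -0.0, 0.287]
contact_force: [-0.6, -0.5, 0.0]
grip_width: 27.4
finger_force: 30.0
```

Request:
step_arm --deltas '[0,0,0,0,35,0,0,0,0,45,0,0,0,0,55,0,0,0,0,60,0,0,3,0,60,0,0,10,0,60,0,0,20,0,60,0,0,25,0,60,0,0,25,0,60,0,0,25,0,60]'

```text
time: 26.9
tool_pos: [473.4, -172.8, 127.4]
tcp_rot: [3.141, -0.001, 0.287]
contact_force: [0.4, -0.7, 0.0]
grip_width: 59.8
finger_force: 0.0
```

Request:
step_arm --deltas '[-20,-20,20,0,60,-30,-40,20,0,60,-35,-50,20,0,60,-40,-50,20,0,60,-40,-50,0,0,60,-40,-50,0,0,60,-40,-40,0,0,60,-20,-20,0,0,60,0,0,0,0,60,0,0,0,0,60]'

```text
time: 28.15
tool_pos: [214.4, -485.0, 204.1]
tcp_rot: [-3.141, -0.0, 0.287]
contact_force: [0.4, 0.1, -0.0]
grip_width: 60.1
finger_force: 0.0
```

Run:
```python
from h import *
S,T=capture("scene"),capture("top")
print(get_obs()["tool_pos"])
cv2.imwrite("pics/c6.png",np.hstack([cv2.resize(S[80:320,130:450],(400,300)),cv2.resize(T[100:280,160:400],(400,300))])[...,::-1])
```

```text
[ 214.91091413 -484.7821877   204.11124855]
```

View pics/c6.png

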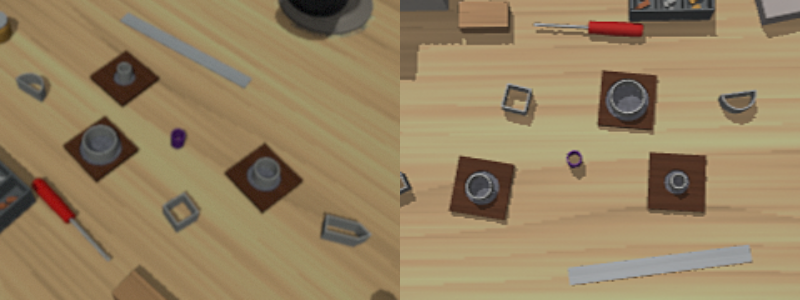

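All three dies stand upright, centred in their recesses: large at crop (101,145), medium (264,172), small (124,72). The other dies are unmoved and the arm is clear, so I'm handing in.

```bash
python3 -c "
from plant import *
print(close_job())"
```

```text
the job is handed in; nothing more can be done
None
```

The three round dies are set down upright in the holders of their own size, the other dies look unmoved in the final pictures, and the job was handed in at about 28 s; no verdict came back.

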